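Gauge the bore of a brass bush

ROBOT

A 6-joint arm with a two-finger parallel gripper is mounted at the origin on a cart in front of the work surface, level with it; the furniture and walls round the work are solid. World frame = base frame: x ahead of the robot, y to its left, z up, the work surface at z = 0. Lengths are in m, angles in rad, forces in N, time in s.
With the tool pointing down it reaches from about 0.35 to 0.975 m from the base axis. Payload 4.9 kg.
Tool frame: the origin (TCP) lies midway between the tips of the shut fingers; the grasp point (between the pads) lies 19 mm behind it; z points along the fingers, y is the line along which they close (so a half turn about z gives the same grasp; the last joint's range is limited). The gripper opens to 85 mm and grips with 20 to 120 N. Pads are 22 mm wide; open, the fingers measure 114 mm over their backs; the gripper's body (76 mm by 85 mm) begins 54 mm behind the grasp point. The pads swing forward as they close: fully open they stand 13 mm farther back than shut.
Start: joints at [-1.292, 0.053, 1.613, -0, 1.476, -0.119], TCP at [0.242, -0.576, 0.231] pointing down, gripper open.
Joint ranges: [-3.01, 3.01], [-1.01, 2.22], [0.06, 2.58], [-1.02, 4.17], [0.09, 2.62], [-3.14, 3.14]. Speed limits (rad/s): [2.57, 2.57, 3.14, 3.14, 3.14, 3.14].

INTERFACE

Orientations are given as a unit quaternion [w, x, y, z].
In Python, from plant import manip gives the robot as it stands.
- The arm moves only by the tool carry_out, never from a script. Its argument "moves" is a list of rows, each a list of 7 numbers: the opening, from 0 (shut) to 1 (fully open), then the shift along the tool's x, y, z normalised to -1 to 1, where 1 is 0.4 m, then the turn, a rotation vector about the tool's x, y, z normalised to -1 to 1, where 1 is 0.5 rad. In form: [[grip, dx, dy, dz, rx, ry, rz], ...]. A call has 1 to 8 rows; each row is the pose to reach, as a shift and turn from the pose commanded when the call began, along the tool's axes at that moment; what a row does not reach only later rows make up. A row lasts 1/12 s, in which the tool goes at most 41.7 mm and 7.16 degrees, less where a joint would pass 70% of its speed; a pose out of reach is approached as far as the arm can. A call with a number of a shift or a turn outside -1 to 1 is refused whole. A call with a gripper value outside its range is refused whole. The fingers move at their own pace and stop on an object; the grip force is fixed at half the most. Time passes only in rows, so rows that repeat a pose let the fingers close. It gives the time, the measured TCP pose, the force and the opening at its end, in the units of the state.
- manip.state(): the state, without advancing time (a new reading comes with each control period).
- manip.grab_frame(name): name is "side" or "top" or "wrist"; returns the picture (420x560x3 uint8, red, green, blue); there is no depth.
- manip.camera_info(name): a dict with "intrinsics" (3x3 intrinsics, pixels), "distortion" ([k1, k2, p1, p2, k3] as OpenCV has them; the pictures are not rectified), "extrinsics" (4x4, takes a point from world to camera coordinates). Camera axes: x right, y down, z forward; pixel columns grow to the right and rows downward; lengths in m; the calibration is good to about 2 mm. A picture is of the moment at which its call begins: read the wrist's pose just before it. camera_info takes no time and is no camera call; for the wrist camera it gives the pose at the moment of the call.
- manip.job_done(): hands the job in, once; it reports no verdict.
The state is a dict: "time": time; "joint_pos": joint angles; "joint_vel": joint speeds; "joint_efforts": joint torques, N m; "tool_pos": TCP position; "tool_rot": TCP orientation; "contact_force": force on the tool from outside, world axes, zero at the start; "ft_torque": the same for the moment, N m; "gripper_width": opening from 0.0 (shut) to 1.0 (fully open).
Only numpy, scipy, OpenCV 4.12 (cv2) and the standard library are available. Lean on these libraries where they do the work, as an engineer would, in place of code of your own. Each camera call takes 0.05 s, during which the arm holds its last target. There are 200 camera calls.

TASK

Measure the bore of the brass bush with the bore gauge standing in the wooden rest: with the blue triggers squeezed in, lower it into the bush until its flange sits on the rim, then let the triggers go so the plungers spring out against the bore, and press the red cap firmly down to lock them. Take the locked gauge out by its bare barrel, without squeezing the triggers, so that it keeps its size, and stand it back upright in the rest, flange down on the wood. Work by feel: put it in gently (under about 20 N), never load the bush beyond about 30 N, and leave everything else on the table where it is.

Things in the scene. Friction and masses are not known exactly. Their poses are not given: they have to be found in the camera images.
- gauge_grip (a point): Loose steel bore gauge, 144 mm high, 0.35 kg, upright in the rest at the start. Point on its axis at mid-height of the blue triggers, 82 mm above the foot; z up the axis, y from trigger to trigger. Barrel 26 mm in diameter, from 26 mm below to 44 mm above this point; triggers 18 mm wide, 32 mm tall on its +y and -y sides. Locked, lift it here gripping the bare barrel along x, 25 N or more.
- jaw_left (a joint): How far the triggers, each one piece with the plunger below it, are pushed in (both alike), m: 0 free, 48 mm over trigger faces and over plunger tips; 0.0065 squeezed, 35 mm over both, tips inside the nose; about 0.004 with tips on the bore wall, to be kept after locking. Sprung outward, 2 N each at most; to lift the gauge squeezed grip the triggers along y with 25 N or more.
- lock_cap (a joint): How far the red lock cap is pressed down, m: 0 up (0 to 0.002 at the start), plungers free; at 0.005 it meets the plungers and clamps them by friction, as hard as it was pressed; end stop 0.0062. Starts to move at about 11 N, stays where it is left, locks well when pressed with 18 to 26 N. Do not pull it up again.
- cap_top (a point): centre of the flat top of the red lock cap, 21 mm in diameter, 62 mm above gauge_grip while the cap is up; the cap moves down along the gauge's axis
- bush_mouth (a point): centre of the mouth of the bush: brass bush, bore 40 mm in diameter and 56 mm deep, flat rim 72 mm in diameter, in an aluminium block 80 x 80 mm fixed to the table; the mouth is 60 mm above the table, z up. With the gauge seated, gauge_grip is about 33 mm above this point. Load the bush with no more than 20 N while inserting, 30 N while locking.
- rest_mouth (a point): centre of the mouth of the wooden rest: block 80 x 80 mm, 60 mm high, fixed to the table, with a well 51 mm in diameter and 55 mm deep that takes the nose loosely; with the flange down on the wood gauge_grip is about 33 mm above this point
- plaster_tub: bystander: white plastic tub, 104 mm wide, 94 mm high; origin at the centre of its underside
- yellow_brush: bystander: plaster brush with yellow handle, 218 mm long; origin at the centre of its underside
- sanding_cork: bystander: cork sanding block, 62 mm long; origin at the centre of its underside
- cotton_roll_pad: bystander: dark grey sanding pad, 70 x 46 x 13 mm; origin at the centre of its underside
- scraper_hook: bystander: scraper with wooden handle, 127 mm long; origin at the centre of its underside
- folding_rule: bystander: yellow folding rule, 200 mm long; origin at the centre of its underside
- pigment_tin: bystander: round pigment tin, 62 mm wide, 49 mm high; origin at the centre of its underside
- resin_bottle: bystander: white bottle with blue cap, 60 mm wide, 141 mm high; origin at the centre of its underside
- gauge: The bore gauge: origin at the centre of its foot, axes as gauge_grip. Nose 38 mm in diameter, 50 mm long, lowest 9 mm tapered to 26 mm; two round brass plungers stick out along +y and -y, 26 mm above the foot. Above the nose a dark flange 66 mm in diameter, 6 mm thick; a black rubber seat ring under it, 33.5 mm below gauge_grip, gives 1.5 mm (8 N a mm), then is hard.
- bush_block: the aluminium block with the bush: origin at the centre of its underside
Mind the look-alikes: they are no part of the job. Leave any orange look-alike of the gauge alone.

How it is judged:
On the way, in this order (a step that is already met when the one before it is completed fails the run):
1. the gauge sits in the bush, flange on the rim, unlocked, and its triggers have been let go so that the plungers bear on the bore (horizontal distance between gauge_grip and bush_mouth below 0.006 m and z of gauge_grip in the frame of bush_mouth below 0.0355 m and angle between gauge_grip's own z axis and vertical below 0.08 rad and value of joint jaw_left between 0.0025 and 0.0055 m and value of joint lock_cap below 0.003 m), for 0.1 s.
2. the lock cap is pressed down while the gauge sits in the bush with its plungers against the bore (horizontal distance between gauge_grip and bush_mouth below 0.006 m and z of gauge_grip in the frame of bush_mouth below 0.0355 m and angle between gauge_grip's own z axis and vertical below 0.08 rad and value of joint jaw_left between 0.0025 and 0.0055 m and value of joint lock_cap above 0.004 m), for 0.1 s.
At the end, for the whole second after the job is handed in: The gauge stands upright (within 0.1 rad) and still in the wooden rest, flange down on the wood (within 5 mm) and within 12 mm of the well's centre, the lock cap down by more than 4 mm, and the plungers still at the bore's size (pushed in 2.5 to 5.5 mm each) (horizontal distance between gauge_grip and rest_mouth below 0.012 m and z of gauge_grip in the frame of rest_mouth below 0.038 m and angle between gauge_grip's own z axis and vertical below 0.1 rad and value of joint lock_cap above 0.004 m and value of joint jaw_left between 0.0025 and 0.0055 m and linear speed of gauge below 0.02 m/s); the robot touches nothing.
It fails at once if the gauge is forced into or onto the bush with more than 28 N before it is being locked (contact force between gauge and bush_block above 28 N and value of joint lock_cap below 0.003 m).
It fails at once if the gauge is pressed on the bush with more than 38 N (contact force between gauge and bush_block above 38 N).
It fails at once if the arm or its fingers bear on the bush block with more than 20 N (contact force between any of the fingers, the arm and bush_block above 20 N).
It fails at once if a bystander is pushed more than 25 mm (distance of any of plaster_tub, yellow_brush, sanding_cork, cotton_roll_pad, scraper_hook, folding_rule, pigment_tin, resin_bottle from where it was at the start of the episode above 0.025 m).
It also fails if it takes over 72 s, if anything falls off the work surface, if the arm or the gripper's body presses on something with over 40 N, if the wrist force passes 120 N, or if a joint passes its speed limit or range.

## Working session

There is one attempt and no reset: what is moved stays moved. The work goes in short steps, Python scripts to look and compute and a tool call to move; the robot and the scene stay as the last step left them, time stands still between calls to the robot, and variables do not carry over. Pictures are saved under pics/ and viewed, on a budget of 10 in all, crops included, one or two more only if the job needs it, and the job is handed in when it is done.

Besides the shell and the picture viewer there is one more tool, called after ">>>" by a JSON object that holds its "op" and its "data". carry_out: Moves the arm, as the interface text tells. Scaled input: -1 to 1 covers 0.4 m each way for a shift and 0.5 rad each way for a turn. Its arguments: {"type":"object","properties":{"moves":{"type":"array"}},"required":["moves"]}

```bash
mkdir -p pics; python3 - <<'E'
from plant import manip
import cv2,numpy as np
a=manip.grab_frame("side");b=manip.grab_frame("top")
cv2.imwrite("pics/side0.png",a[...,::-1]);cv2.imwrite("pics/top0.png",b[...,::-1])
s=manip.state();print(s)
for n in("side","top","wrist"):print(n,manip.camera_info(n))
E
```

```text
{'time': 0.1, 'joint_pos': array([-1.29200998e+00,  5.33193843e-02,  1.61416053e+00,  2.66827956e-05,
        1.47599961e+00, -1.18976588e-01]), 'joint_vel': array([ 4.52699126e-04,  2.49758624e-06, -3.57539024e-03, -2.73790405e-03,
        1.70079509e-03,  1.52803861e-03]), 'joint_efforts': array([-3.00475676e-05, -3.94904137e+01, -3.71361136e+01, -1.59868187e-04,
        3.89423658e-03,  1.60485513e-05]), 'tool_pos': array([ 0.24196243, -0.57565105,  0.23016597]), 'tool_rot': array([-9.41488436e-04,  9.80287998e-01,  1.97571633e-01, -6.20672297e-05]), 'contact_force': array([-0.16316814, -0.49935125, -0.31191348]), 'ft_torque': array([-0.00287523,  0.00154649,  0.00974594]), 'gripper_width': 0.9988604226875317}
side {'intrinsics': array([[400.56018465,   0.        , 277.58242783],
       [  0.        , 400.56018465, 215.07319607],
       [  0.        ,   0.        ,   1.        ]]), 'distortion': array([-0.02056496,  0.        ,  0.        ,  0.        ,  0.        ]), 'extrinsics': array([[-0.88519357, -0.46509549, -0.0108872 ,  0.40925755],
       [-0.25329141,  0.50144268, -0.82
[... 582 characters left out ...]
84,  1.23070949],
       [ 0.        ,  0.        ,  0.        ,  1.        ]])}
wrist {'intrinsics': array([[311.53441953,   0.        , 283.9801716 ],
       [  0.        , 311.53441953, 205.21758142],
       [  0.        ,   0.        ,   1.        ]]), 'distortion': array([-0.03807907,  0.        ,  0.        ,  0.        ,  0.        ]), 'extrinsics': array([[ 3.86864434e-01, -9.22136172e-01, -8.89064825e-04,
        -6.23171521e-01],
       [-8.80413824e-01, -3.69647014e-01,  2.97039700e-01,
        -3.66677737e-02],
       [-2.74239692e-01, -1.14131350e-01, -9.54864716e-01,
         3.78409997e-01],
       [ 0.00000000e+00,  0.00000000e+00,  0.00000000e+00,
         1.00000000e+00]])}
```

View pics/top0.png

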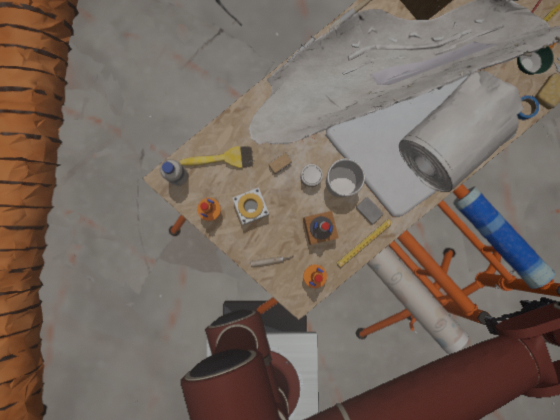

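View pics/side0.png

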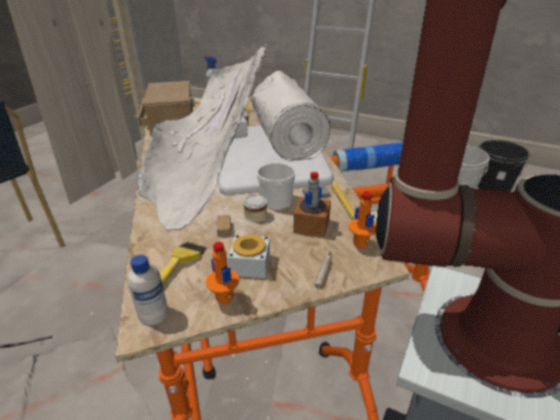

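The top view shows the real steel gauge in the rest at (321,228), the bush at (250,207), and the orange look-alikes at (208,209) and (316,277). The side view agrees: gauge at (314,190), bush at (249,245).

```bash
cat > h.py <<'E'
from plant import manip
import cv2,numpy as np
from scipy.spatial.transform import Rotation as R
def ray(c,uv):
    K,D,E=c["intrinsics"],c["distortion"],c["extrinsics"]
    p=cv2.undistortPoints(np.array(uv,float).reshape(-1,1,2),K,D).reshape(-1,2)
    d=np.c_[p,np.ones(len(p))]@E[:3,:3]; o=-E[:3,:3].T@E[:3,3]
    return o,d
def onz(c,uv,z):
    o,d=ray(c,uv); return o+d*((z-o[2])/d[:,2])[:,None]
def proj(c,P):
    E=c["extrinsics"];return cv2.projectPoints(np.array(P,float).reshape(-1,3),cv2.Rodrigues(E[:3,:3])[0],E[:3,3],c["intrinsics"],c["distortion"])[0].reshape(-1,2)
def tool():
    s=manip.state();q=s["tool_rot"];return s,R.from_quat([q[1],q[2],q[3],q[0]]).as_matrix(),s["tool_pos"]
def rowto(P,Rt=None):
    "normalised shift/turn from measured pose to world TCP P, orientation Rt"
    s,Rm,t=tool(); d=Rm.T@(np.array(P)-t)/0.4
    r=np.zeros(3) if Rt is None else R.from_matrix(Rm.T@Rt).as_rotvec()/0.5
    return np.round(d,4),np.round(r,4)
E
python3 - <<'E'
from h import *
c=manip.camera_info("top");im=cv2.imread("pics/top0.png");hsv=cv2.cvtColor(im,cv2.COLOR_BGR2HSV)
cv=lambda m,x,y,r:[(tuple(np.round(ce[i],1)),st[i][:5].tolist()) for n,l,st,ce in [cv2.connectedComponentsWithStats(m.astype('uint8'))] for i in range(1,n) if abs(ce[i][0]-x)<r and abs(ce[i][1]-y)<r and st[i][4]>4]
H,S,V=[hsv[...,i].astype(int) for i in range(3)]
print("bush",cv((H>15)&(H<32)&(S>130)&(V>120),250,207,22))
print("cap",cv(((H<6)|(H>174))&(S>150)&(V>100),322,228,15))
print("blue",cv((H>95)&(H<130)&(S>100),322,228,25))
print(onz(c,[[250,207]],.06),onz(c,[[321,228]],.06),onz(c,[[322,225]],.15))
x=cv2.resize(im[170:300,180:400],None,fx=3.6,fy=3.6,interpolation=2);cv2.imwrite("pics/c1.png",x)
E
```

```text
bush [((np.float64(249.8), np.float64(205.1)), [239, 194, 23, 24, 255])]
cap [((np.float64(325.1), np.float64(225.8)), [322, 223, 7, 7, 38])]
blue [((np.float64(315.2), np.float64(224.8)), [314, 222, 3, 6, 13]), ((np.float64(330.2), np.float64(228.8)), [329, 226, 3, 6, 12])]
[[0.50930218 0.03158017 0.06      ]] [[ 0.44912307 -0.16765296  0.06      ]] [[ 0.45267251 -0.15954566  0.15      ]]
```

View pics/c1.png

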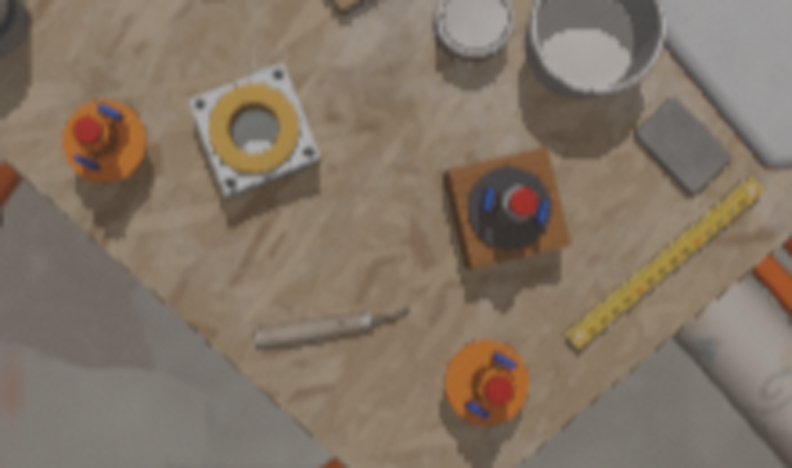

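The crop confirms it: red cap off-axis by perspective, blue triggers at (315,225) and (330,229) in full-image pixels, and the bush ring centred near (250,205). Next I compute the gauge yaw and the approach.

```bash
python3 - <<'E'
from h import *
c=manip.camera_info("top")
t=onz(c,[[315.2,224.8],[330.2,228.8]],.105);g=t.mean(0);v=t[0]-t[1];print("trig",t,g,np.linalg.norm(v))
print("cap",onz(c,[[325.1,225.8]],.155),"bush",onz(c,[[249.8,205.1]],.06))
# orange caps / rest
print("lookalikes",onz(c,[[210,206],[318.5,277.5]],.12))
y=v/np.linalg.norm(v);yaw=np.arctan2(y[1],y[0]);print("yaw of y axis",yaw)
s,Rm,p=tool();print(Rm)
for k in(0,1):
    ty=np.array([np.cos(yaw),np.sin(yaw),0])*(1-2*k);tz=np.array([0,0,-1.]);Rt=np.c_[np.cross(ty,tz),ty,tz]
    print(k,Rt.tolist(),rowto([.46,-.10,.30],Rt))
w=manip.camera_info("wrist")["extrinsics"];o=-w[:3,:3].T@w[:3,3];print("cam in tool",Rm.T@(o-p),(Rm.T@w[:3,:3].T).round(3).tolist())
E
```

```text
trig [[ 0.45575011 -0.14663256  0.105     ]
 [ 0.44469779 -0.18715631  0.105     ]] [ 0.45022395 -0.16689444  0.105     ] 0.04200390103700883
cap [[ 0.45028405 -0.1669502   0.155     ]] bush [[0.51467289 0.03213594 0.06      ]]
lookalikes [[ 0.50662531  0.13535089  0.12      ]
 [ 0.31539114 -0.15183364  0.12      ]]
yaw of y axis 1.304535498973237
[[ 9.21930892e-01  3.87354084e-01 -4.93710335e-04]
 [ 3.87354317e-01 -9.21929127e-01  1.82133418e-03]
 [ 2.50335294e-04 -1.87038508e-03 -9.99998219e-01]]
0 [[-0.9647615113794875, 0.2631258751258931, 0.0], [0.2631258751258931, 0.9647615113794875, 0.0], [0.0, 0.0, -1.0]] (array([ 0.9632, -0.8855, -0.1727]), array([-1.0000e-03, -4.8000e-03, -4.9551e+00]))
1 [[0.9647615113794875, -0.2631258751258931, 0.0], [-0.2631258751258931, -0.9647615113794875, 0.0], [0.0, -0.0, -1.0]] (array([ 0.9632, -0.8855, -0.1727]), array([-3.800e-03,  8.000e-04,  1.328e+00]))
cam in tool [ 0.07700257 -0.00115711 -0.14148094] [[-0.001, -0.955, -0.297], [1.0, -0.001, 0.001], [-0.001, -0.297, 0.955]]
```

>>> {"op": "carry_out", "data": {"moves": [[1,0.98,-0.9,-0.25,0,0,1],[1,0.98,-0.9,-0.25,0,0,1],[1,0.98,-0.9,-0.25,0,0,1],[1,0.98,-0.9,-0.25,0,0,1],[1,0.98,-0.9,-0.25,0,0,1],[1,0.98,-0.9,-0.25,0,0,1],[1,0.98,-0.9,-0.25,0,0,1],[1,0.98,-0.9,-0.25,0,0,1]]}}

```text
time: 0.77
tool_pos: [0.3787, -0.2767, 0.2927]
tool_rot: [-0.0, 0.999, -0.051, -0.0]
contact_force: [0.5, -0.7, -0.2]
gripper_width: 1.002
```

```bash
cat >> h.py <<'E'
def down(yaw):
    ty=np.array([np.cos(yaw),np.sin(yaw),0]);tz=np.array([0,0,-1.]);return np.c_[np.cross(ty,tz),ty,tz]
E
python3 - <<'E'
from h import *
print(manip.state()["tool_pos"]);print(rowto([.49,-.08,.33],down(1.3045-np.pi)))
E
```

```text
[ 0.37873942 -0.2766562   0.29268083]
(array([ 0.2262, -0.5176, -0.0932]), array([-0.0007,  0.0005,  0.327 ]))
```

>>> {"op": "carry_out", "data": {"moves": [[1,0.226,-0.518,-0.093,0,0,0.327],[1,0.226,-0.518,-0.093,0,0,0.327],[1,0.226,-0.518,-0.093,0,0,0.327],[1,0.226,-0.518,-0.093,0,0,0.327],[1,0.226,-0.518,-0.093,0,0,0.327],[1,0.226,-0.518,-0.093,0,0,0.327],[1,0.226,-0.518,-0.093,0,0,0.327],[1,0.226,-0.518,-0.093,0,0,0.327]]}}

```text
time: 1.43
tool_pos: [0.4899, -0.0806, 0.3297]
tool_rot: [0.0, 0.991, -0.131, -0.0]
contact_force: [0.4, 0.3, 0.2]
gripper_width: 0.997
```

```bash
python3 - <<'E'
from h import *
c=manip.camera_info("wrist");im=manip.grab_frame("wrist")[...,::-1].copy();cv2.imwrite("pics/w1.png",im)
np.savez("w1.npz",**c)
print(manip.state()["tool_pos"]);print(proj(c,[[.45,-.167,.105],[.45,-.167,.155],[.5147,.032,.06]]))
E
```

```text
[ 0.48949311 -0.08151645  0.32943165]
[[362.27380802 188.05409694]
 [373.63083024 199.58707237]
 [199.0045595  172.1908612 ]]
```

View pics/w1.png

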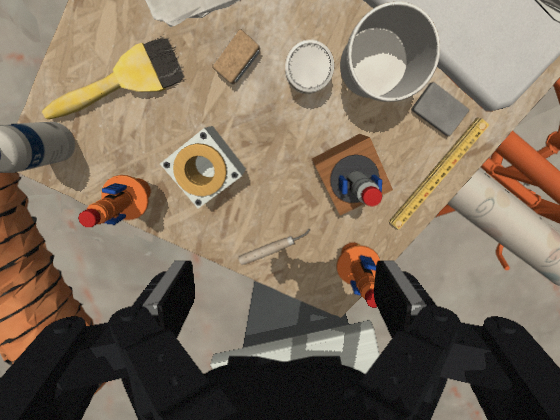

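The wrist view shows the bush ring at about (200,168), the cap at (372,197), and the triggers at (348,187) and (374,183), all within a few pixels of prediction. Now the precise measurement.

```bash
python3 - <<'E'
from h import *
c=dict(np.load("w1.npz"));im=cv2.imread("pics/w1.png");h=cv2.cvtColor(im,cv2.COLOR_BGR2HSV);H,S,V=[h[...,i].astype(int) for i in range(3)]
def comps(m,x,y,r):
    n,l,st,ce=cv2.connectedComponentsWithStats(m.astype('uint8'))
    return [(ce[i].round(1).tolist(),st[i].tolist()) for i in range(1,n) if abs(ce[i]-[x,y]).max()<r and st[i][4]>8],l
m=((H>12)&(H<30)&(S>140)&(V>110)).astype('uint8');m[:130]=0;m[210:]=0;m[:,:165]=0;m[:,240:]=0
cs,hi=cv2.findContours(m,cv2.RETR_CCOMP,cv2.CHAIN_APPROX_NONE)
for k,q in enumerate(cs):
    if len(q)<40:continue
    w=onz(c,q.reshape(-1,2),.06)[:,:2].astype('f4');print("bush",len(q),cv2.fitEllipse(w*1000), hi[0][k][3])
cm,_=comps(((H<6)|(H>174))&(S>150)&(V>80),372,197,15);print("cap",cm)
for z in(.153,.155):print(onz(c,[cm[0][0]],z))
b,_=comps((H>100)&(H<130)&(S>110),360,187,22);print("blue",b)
for z in(.093,.109):
    for e in b:print(z,onz(c,[e[0]],z))
# dark flange
d=((S<70)&(V<90)).astype('uint8');d[:150]=0;d[215:]=0;d[:,:318]=0;d[:,395:]=0
q=max(cv2.findContours(d,cv2.RETR_EXTERNAL,cv2.CHAIN_APPROX_NONE)[0],key=cv2.contourArea)
print("flange",cv2.fitEllipse(cv2.convexHull((onz(c,q.reshape(-1,2),.067)[:,:2]*1000).astype('f4'))))
x=cv2.resize(im[130:230,300:410],None,fx=5,fy=5,interpolation=2);cv2.imwrite("pics/c2.png",x)
E
```

```text
bush 145 ((517.6111450195312, 30.08144760131836), (67.60435485839844, 68.45191955566406), 23.623926162719727) -1
bush 92 ((519.8885498046875, 30.2434139251709), (35.3193359375, 43.85203170776367), 177.42442321777344) 1
cap [([371.6, 196.0], [363, 187, 19, 19, 300])]
[[ 0.45377007 -0.1660391   0.153     ]]
[[ 0.45446222 -0.16561596  0.155     ]]
blue [([343.0, 184.5], [339, 175, 9, 20, 142]), ([377.1, 181.0], [371, 175, 11, 16, 86])]
0.093 [[ 0.45703863 -0.14677043  0.093     ]]
0.093 [[ 0.45036346 -0.18889542  0.093     ]]
0.109 [[ 0.46155901 -0.14473766  0.109     ]]
0.109 [[ 0.45516626 -0.18508034  0.109     ]]
flange ((452.9139099121094, -166.2353515625), (62.752262115478516, 66.05784606933594), 90.21070098876953)
```

View pics/c2.png

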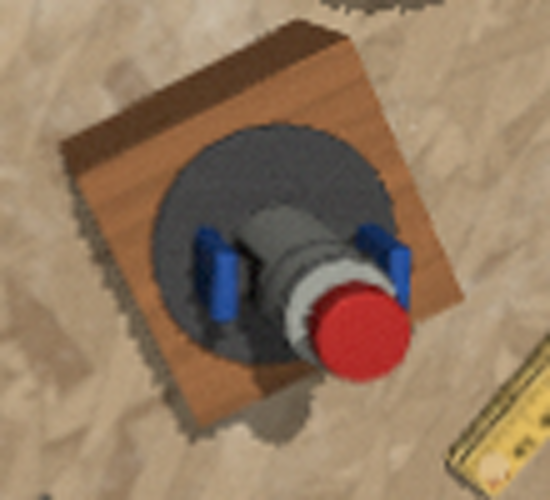

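```bash
python3 - <<'E'
from h import *
print(rowto([.4525,-.1665,.20],down(1.35-np.pi)))
E
```

```text
(array([-0.0334,  0.2291,  0.3237]), array([ 0.0009,  0.0022, -0.0876]))
```

>>> {"op": "carry_out", "data": {"moves": [[1,-0.033,0.229,0.1,0,0,-0.088],[1,-0.033,0.229,0.1,0,0,-0.088],[1,-0.033,0.229,0.1,0,0,-0.088],[1,-0.033,0.229,0.324,0,0,-0.088],[1,-0.033,0.229,0.324,0,0,-0.088],[1,-0.033,0.229,0.324,0,0,-0.088],[1,-0.033,0.229,0.324,0,0,-0.088]]}}

```text
time: 2.07
tool_pos: [0.45, -0.1665, 0.1964]
tool_rot: [-0.002, 0.994, -0.112, -0.004]
contact_force: [0.0, 0.8, 0.9]
gripper_width: 1.001
```

```bash
python3 - <<'E'
from h import *
print(manip.state()["tool_pos"],rowto([.4525,-.1665,.086],down(1.35-np.pi)))
c=manip.camera_info("wrist");im=manip.grab_frame("wrist")[...,::-1].copy();cv2.imwrite("pics/w2.png",im)
h=cv2.cvtColor(im,cv2.COLOR_BGR2HSV);H,S,V=[h[...,i].astype(int) for i in range(3)]
for nm,m in(("blue",(H>100)&(H<130)&(S>110)),("red",((H<6)|(H>174))&(S>150)&(V>80))):
    n,l,st,ce=cv2.connectedComponentsWithStats(m.astype('uint8'))
    for i in range(1,n):
        if st[i][4]>60:print(nm,ce[i].round(1),st[i],onz(c,[ce[i]],.155 if nm=="red" else .1).round(4))
E
```

```text
[ 0.44996215 -0.16645634  0.19639933] (array([ 0.0085, -0.0007,  0.2759]), array([-0.0044,  0.0163, -0.0062]))
blue [259.4 201.2] [255 186  10  31 240] [[ 0.4593 -0.1468  0.1   ]]
blue [311.6 202.2] [307 187  10  31 241] [[ 0.4493 -0.1872  0.1   ]]
blue [304.  312.6] [296 300  18  26 389] [[ 0.3484 -0.1602  0.1   ]]
red [285.7 226.4] [270 210  32  33 829] [[ 0.455  -0.1671  0.155 ]]
```

View pics/w2.png

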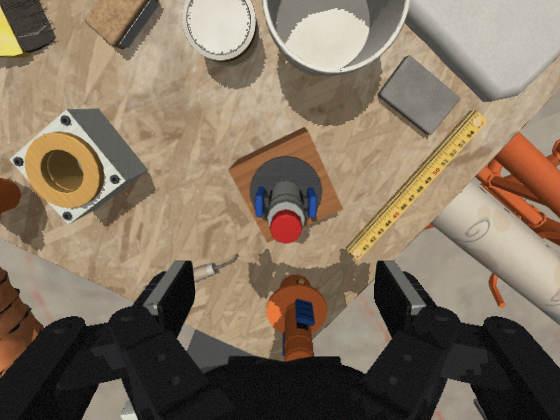

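The view shows the gauge centred between the open fingers: cap at (286,226), triggers at (259,201) and (312,202). Nothing is in the fingers' way, so I descend.

>>> {"op": "carry_out", "data": {"moves": [[1,0.01,0.001,0.1,0,0.01,0],[1,0.01,0.001,0.2,0,0.01,0],[1,0.01,0.001,0.25,0,0.01,0],[1,0.01,0.001,0.26,0,0.01,0],[1,0.01,0.001,0.265,0,0.01,0],[1,0.01,0.001,0.265,0,0.01,0]]}}

```text
time: 2.62
tool_pos: [0.4587, -0.1691, 0.0975]
tool_rot: [0.001, 0.994, -0.111, 0.005]
contact_force: [-0.1, 0.2, 0.3]
gripper_width: 0.999
```

```bash
python3 - <<'E'
from h import *
print(manip.state(),rowto([.4545,-.167,.087],down(1.34-np.pi)))
E
```

```text
{'time': 2.6167, 'joint_pos': array([-5.06319550e-01, -1.62043223e-01,  2.05122597e+00,  1.42043267e-03,
        1.24282971e+00,  1.28566215e+00]), 'joint_vel': array([ 0.00081071, -0.01467468, -0.01125216,  0.00206825,  0.00070195,
        0.00174787]), 'joint_efforts': array([-1.55959715e-02, -2.59441942e+01, -3.30669022e+01,  3.64995059e-03,
       -3.33855883e-02, -5.13317736e-04]), 'tool_pos': array([ 0.45871966, -0.16910202,  0.09751709]), 'tool_rot': array([ 0.00122507,  0.99385431, -0.11059027,  0.00467948]), 'contact_force': array([-0.13296859,  0.19110383,  0.25292108]), 'ft_torque': array([ 0.01409482,  0.0296483 , -0.00759665]), 'gripper_width': 0.9992936783150715} (array([-0.0117, -0.0028,  0.0262]), array([ 0.0027, -0.0192,  0.0183]))
```

>>> {"op": "carry_out", "data": {"moves": [[1,-0.011,-0.003,0.013,0.003,-0.019,0.018],[1,-0.011,-0.003,0.026,0.003,-0.019,0.018],[1,-0.011,-0.003,0.026,0.003,-0.019,0.018],[1,-0.011,-0.003,0.026,0.003,-0.019,0.018]]}}

```text
time: 2.95
tool_pos: [0.4529, -0.1659, 0.0844]
tool_rot: [-0.001, 0.993, -0.115, -0.002]
contact_force: [0.8, 1.3, 0.3]
gripper_width: 1.004
```

```bash
python3 - <<'E'
from h import *
print(manip.state()["tool_pos"],manip.state()["contact_force"],rowto([.4545,-.167,.087],down(1.34-np.pi)))
E
```

```text
[ 0.45286893 -0.16589424  0.08437279] [0.76248276 1.30404657 0.32959318] (array([ 0.0046,  0.0018, -0.0066]), array([-0.0027,  0.008 ,  0.0003]))
```

>>> {"op": "carry_out", "data": {"moves": [[1,0.003,0,-0.006,0,0.006,0],[0.6,0.003,0,-0.006,0,0.006,0],[0.3,0.003,0,-0.006,0,0.006,0],[0,0.003,0,-0.006,0,0.006,0],[0,0.003,0,-0.006,0,0.006,0],[0,0.003,0,-0.006,0,0.006,0],[0,0.003,0,-0.006,0,0.006,0],[0,0.003,0,-0.006,0,0.006,0]]}}

```text
time: 3.62
tool_pos: [0.4545, -0.1672, 0.0884]
tool_rot: [0.0, 0.993, -0.115, -0.0]
contact_force: [-3.2, -1.6, 8.9]
gripper_width: 0.295
```

>>> {"op": "carry_out", "data": {"moves": [[0,0,0,0,0,0,0],[0,0,0,0,0,0,0],[0,0,0,-0.01,0,0,0],[0,0,0,-0.01,0,0,0]]}}

```text
time: 3.95
tool_pos: [0.4538, -0.1658, 0.0903]
tool_rot: [-0.001, 0.993, -0.115, -0.001]
contact_force: [-0.1, -0.1, -5.2]
gripper_width: 0.292
```

>>> {"op": "carry_out", "data": {"moves": [[0,0,0,-0.03,0,0,0],[0,0,0,-0.06,0,0,0],[0,0,0,-0.1,0,0,0],[0,0,0,-0.14,0,0,0],[0,0,0,-0.18,0,0,0],[0,0,0,-0.22,0,0,0],[0,0,0,-0.22,0,0,0],[0,0,0,-0.22,0,0,0]]}}

```text
time: 4.62
tool_pos: [0.4546, -0.1665, 0.1797]
tool_rot: [-0.0, 0.993, -0.115, 0.001]
contact_force: [-0.1, -0.1, -4.5]
gripper_width: 0.296
```

```bash
python3 - <<'E'
from h import *
s=manip.state();print(s["tool_pos"],s["contact_force"],s["ft_torque"],s["gripper_width"])
a=manip.grab_frame("wrist")[150:420,130:430];b=manip.grab_frame("side")
c=manip.camera_info("side");u=proj(c,[s["tool_pos"]])[0].astype(int);print(u)
x0,y0=max(u[0]-60,0),max(u[1]-90,0);b=b[y0:y0+160,x0:x0+120]
A=cv2.resize(a,(450,405));B=cv2.resize(b,(330,440),interpolation=2)
o=np.zeros((440,790,3),'uint8');o[:405,:450]=A;o[:,455:785]=B;cv2.imwrite("pics/g1.png",o[...,::-1]);print(x0,y0)
E
```

```text
[ 0.45462758 -0.16647009  0.17969563] [-0.1006755  -0.08906902 -4.45289528] [ 0.00014967 -0.03997281  0.03744158] 0.29587696268934854
[313 163]
253 73
```

View pics/g1.png

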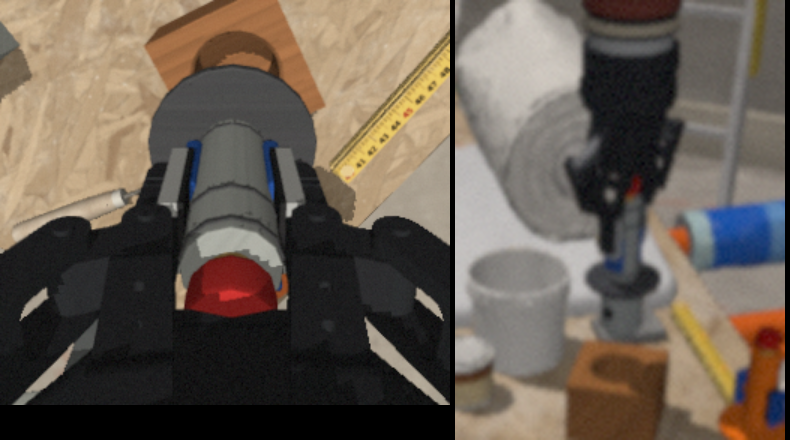

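The gauge hangs upright in the gripper with both triggers squeezed, clear of the rest. Next I carry it over the bush.

```bash
python3 - <<'E'
from h import *
print(rowto([.518,.030,.175],down(1.34-np.pi)))
E
```

```text
(array([ 0.0454, -0.5136,  0.0066]), array([-0.0042,  0.0066,  0.0004]))
```

>>> {"op": "carry_out", "data": {"moves": [[0,0.006,-0.07,0,0,0,0],[0,0.014,-0.16,0,0,0,0],[0,0.023,-0.26,0,0,0,0],[0,0.032,-0.36,0,0,0,0],[0,0.04,-0.45,0,0,0,0],[0,0.045,-0.514,0,0,0,0],[0,0.045,-0.514,0,0,0,0],[0,0.045,-0.514,0.007,0,0,0]]}}

```text
time: 5.38
tool_pos: [0.5181, 0.031, 0.1746]
tool_rot: [-0.001, 0.994, -0.114, -0.002]
contact_force: [0.1, 0.2, -5.0]
gripper_width: 0.29
```

>>> {"op": "carry_out", "data": {"moves": [[0,0,0,0,0,0,0],[0,0,0,0,0,0,0],[0,0,0,0,0,0,0]]}}

```text
time: 5.63
tool_pos: [0.518, 0.0288, 0.1752]
tool_rot: [-0.001, 0.993, -0.116, -0.001]
contact_force: [1.1, 0.1, -4.8]
gripper_width: 0.291
```

```bash
python3 - <<'E'
from h import *
s=manip.state();print(s["tool_pos"],s["tool_rot"],s["contact_force"])
c=manip.camera_info("wrist");im=manip.grab_frame("wrist")[...,::-1].copy();cv2.imwrite("pics/w3.png",im);np.savez("w3.npz",**c)
im2=manip.grab_frame("side")[...,::-1].copy();cv2.imwrite("pics/s3.png",im2)
z=s["tool_pos"][2]
h=cv2.cvtColor(im,cv2.COLOR_BGR2HSV);H,S,V=[h[...,i].astype(int) for i in range(3)]
m=((H>12)&(H<30)&(S>140)&(V>100)).astype('uint8');m[:80]=0;m[320:]=0;m[:,:180]=0;m[:,380:]=0
q=max(cv2.findContours(m,cv2.RETR_EXTERNAL,cv2.CHAIN_APPROX_NONE)[0],key=cv2.contourArea);print("ring px",cv2.boundingRect(q),len(q))
P=proj(c,[s["tool_pos"]+[0,0,.0047-.0285]]);print("flange centre px",P)
o=np.zeros((420,790,3),'uint8');o[:,:440]=im[:,60:500];u=proj(manip.camera_info("side"),[s["tool_pos"]])[0].astype(int);print(u)
x0,y0=max(u[0]-60,0),max(u[1]-50,0);o[:420,445:765]=cv2.resize(im2[y0:y0+157,x0:x0+120],(320,420),interpolation=2);cv2.imwrite("pics/g3.png",o)
E
```

```text
[0.51800113 0.02879325 0.17517365] [-7.27586295e-04  9.93255552e-01 -1.15936548e-01 -1.26357000e-03] [ 1.06121429  0.10704778 -4.79092779]
ring px (243, 161, 80, 48) 238
flange centre px [[286.6469837  245.95626712]]
[245 198]
```

View pics/g3.png

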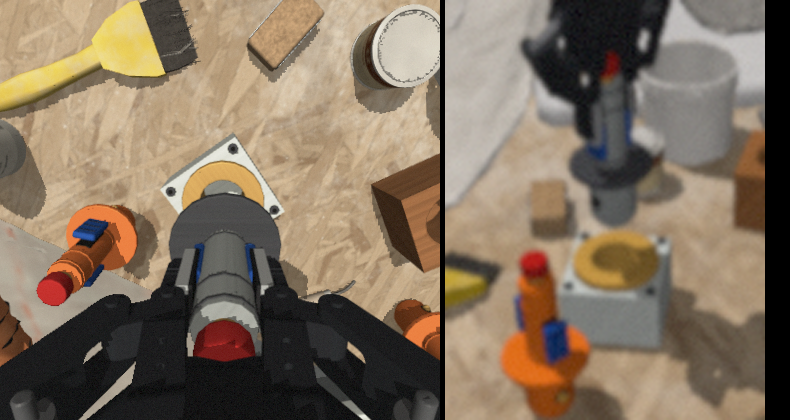

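The wrist view shows the flange centred near px (285,250) and the ring's outer arc spanning columns 243–323, so they are nearly aligned. I fit both arcs with their known radii.

```bash
cat > arc.py <<'E'
from h import *
from scipy.optimize import least_squares
def fit(p,r):
    f=least_squares(lambda v:np.hypot(*(p-v).T)-r,p.mean(0)-[.01,0],loss="soft_l1",f_scale=.0007);return f.x,np.abs(f.fun).mean()
E
python3 - <<'E'
from arc import *
c=dict(np.load("w3.npz"));im=cv2.imread("pics/w3.png");h=cv2.cvtColor(im,cv2.COLOR_BGR2HSV);H,S,V=[h[...,i].astype(int) for i in range(3)]
m=((H>12)&(H<30)&(S>140)&(V>100))
# outer arc: topmost brass px per column; flange: topmost dark px per column (below ring)
ring=[];fl=[]
d=(S<60)&(V<100)
for u in range(246,321):
    r=np.where(m[150:215,u])[0]
    if len(r):ring.append((u,150+r[0]-.5))
for u in range(232,340):
    r=np.where(d[188:260,u]&d[189:261,u]&d[191:263,u])[0]
    if len(r):fl.append((u,188+r[0]-.5))
s,Rm,p=tool();z=p[2]
rp=onz(c,ring,.06)[:,:2];
print("ring r36",fit(rp,.036),"free",cv2.fitEllipse((rp*1000).astype('f4'))[:2])
for dz in(.0047-.026,):
    fp=onz(c,fl,z+dz)[:,:2];print("flange",len(fl),fit(fp,.033))
print(p[:2], "tilt",Rm[:2,2])
o=im.copy()
E
```

```text
ring r36 (array([0.51693868, 0.0320619 ]), np.float64(0.000467975404653497)) free ((517.6836547851562, 31.65418815612793), (68.79093933105469, 71.0049057006836))
flange 108 (array([0.51786975, 0.02995954]), np.float64(0.0009613926263200506))
[0.51836914 0.02885534] tilt [-0.00124787  0.00173505]
```

>>> {"op": "carry_out", "data": {"moves": [[0,-0.002,-0.005,0.03,0,0,0],[0,-0.002,-0.005,0.06,0,0,0],[0,-0.002,-0.005,0.08,0,0,0],[0,-0.002,-0.005,0.09,0,0,0],[0,-0.002,-0.005,0.1,0,0,0],[0,-0.002,-0.005,0.11,0,0,0],[0,-0.002,-0.005,0.11,0,0,0],[0,-0.002,-0.005,0.11,0,0,0]]}}

```text
time: 6.4
tool_pos: [0.5182, 0.032, 0.1318]
tool_rot: [-0.001, 0.993, -0.115, -0.001]
contact_force: [0.6, -0.3, -4.7]
gripper_width: 0.292
```

>>> {"op": "carry_out", "data": {"moves": [[0,0,0,0.005,0,0,0],[0,0,0,0.01,0,0,0],[0,0,0,0.015,0,0,0],[0,0,0,0.015,0,0,0]]}}

```text
time: 6.73
tool_pos: [0.518, 0.0319, 0.1255]
tool_rot: [-0.001, 0.993, -0.115, -0.001]
contact_force: [-0.3, -0.6, -4.8]
gripper_width: 0.294
```

>>> {"op": "carry_out", "data": {"moves": [[0,0,0,0.004,0,0,0],[0,0,0,0.008,0,0,0],[0,0,0,0.012,0,0,0],[0,0,0,0.016,0,0,0],[0,0,0,0.02,0,0,0],[0,0,0,0.024,0,0,0],[0,0,0,0.028,0,0,0],[0,0,0,0.028,0,0,0]]}}

```text
time: 7.4
tool_pos: [0.518, 0.0319, 0.1142]
tool_rot: [-0.001, 0.993, -0.115, -0.001]
contact_force: [-0.2, -1.3, -4.9]
gripper_width: 0.295
```

>>> {"op": "carry_out", "data": {"moves": [[0,0,0,0.004,0,0,0],[0,0,0,0.008,0,0,0],[0,0,0,0.012,0,0,0],[0,0,0,0.016,0,0,0],[0,0,0,0.02,0,0,0],[0,0,0,0.024,0,0,0],[0,0,0,0.028,0,0,0],[0,0,0,0.028,0,0,0]]}}

```text
time: 8.07
tool_pos: [0.518, 0.0319, 0.103]
tool_rot: [-0.001, 0.993, -0.115, -0.001]
contact_force: [0.4, -1.8, -5.1]
gripper_width: 0.291
```

>>> {"op": "carry_out", "data": {"moves": [[0,0,0.001,0.004,0,0,0],[0,0,0.001,0.008,0,0,0],[0,0,0.001,0.012,0,0,0],[0,0,0.001,0.016,0,0,0],[0,0,0.001,0.02,0,0,0],[0,0,0.001,0.024,0,0,0],[0,0,0.001,0.028,0,0,0],[0,0,0.001,0.028,0,0,0]]}}

```text
time: 8.73
tool_pos: [0.5177, 0.0318, 0.0917]
tool_rot: [-0.001, 0.993, -0.115, -0.001]
contact_force: [-0.0, -1.3, -4.5]
gripper_width: 0.295
```

>>> {"op": "carry_out", "data": {"moves": [[0,0,0,0.002,0,0,0],[0,0,0,0.004,0,0,0],[0,0,0,0.004,0,0,0]]}}

```text
time: 8.98
tool_pos: [0.5179, 0.0317, 0.0905]
tool_rot: [-0.001, 0.993, -0.115, -0.001]
contact_force: [0.3, -0.6, -4.8]
gripper_width: 0.296
```

>>> {"op": "carry_out", "data": {"moves": [[0,0,0,0.0015,0,0,0],[0,0,0,0.003,0,0,0],[0,0,0,0.003,0,0,0]]}}

```text
time: 9.23
tool_pos: [0.5182, 0.0317, 0.0897]
tool_rot: [-0.001, 0.993, -0.115, -0.001]
contact_force: [-0.5, 1.1, -3.2]
gripper_width: 0.297
```

>>> {"op": "carry_out", "data": {"moves": [[0,0,0,0.0015,0,0,0],[0,0,0,0.003,0,0,0],[0,0,0,0.003,0,0,0]]}}

```text
time: 9.48
tool_pos: [0.5184, 0.0316, 0.0891]
tool_rot: [-0.001, 0.993, -0.115, -0.0]
contact_force: [-1.2, -0.5, 1.2]
gripper_width: 0.291
```

The flange has touched: the force went from -4.8 to +1.2 N. I let the triggers go.

>>> {"op": "carry_out", "data": {"moves": [[0.3,0,0,0,0,0,0],[0.4,0,0,0,0,0,0],[0.5,0,0,0,0,0,0],[0.65,0,0,0,0,0,0],[0.85,0,0,0,0,0,0],[1,0,0,0,0,0,0],[1,0,0,0,0,0,0],[1,0,0,0,0,0,0]]}}

```text
time: 10.15
tool_pos: [0.5182, 0.0317, 0.0884]
tool_rot: [-0.001, 0.993, -0.115, -0.0]
contact_force: [0.2, -0.3, -0.3]
gripper_width: 0.999
```

```bash
python3 - <<'E'
from h import *
s=manip.state();print(s["tool_pos"],s["contact_force"],s["gripper_width"])
a=manip.grab_frame("wrist")[...,::-1].copy()
b=manip.grab_frame("side")[...,::-1]
u=proj(manip.camera_info("side"),[s["tool_pos"]])[0].astype(int)
x0,y0=max(u[0]-60,0),max(u[1]-85,0)
o=np.zeros((420,790,3),'uint8');o[:,:440]=a[:,60:500];o[:420,445:765]=cv2.resize(b[y0:y0+157,x0:x0+120],(320,420),interpolation=2);cv2.imwrite("pics/g4.png",o)
E
```

```text
[0.51821693 0.03165947 0.0884459 ] [ 0.22598346 -0.26640129 -0.25080745] 0.9990193633287879
```

View pics/g4.png

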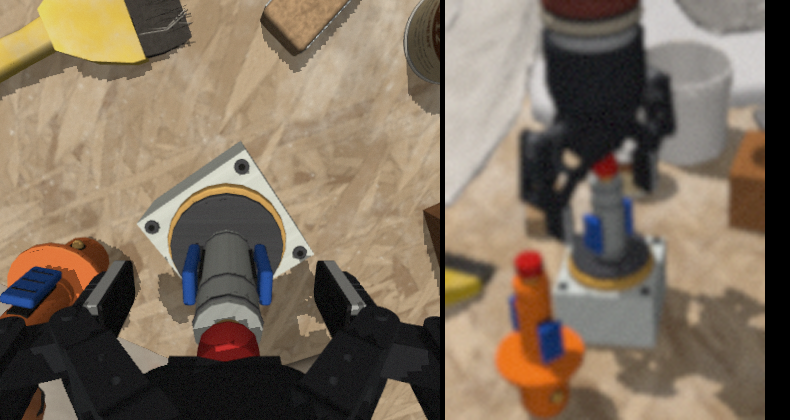

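The gauge sits concentric in the bush with the triggers out and the cap still up. I rise, shut the fingers and press the cap.

>>> {"op": "carry_out", "data": {"moves": [[1,0,0,-0.06,0,0,0],[1,0,0,-0.15,0,0,0],[1,0,0,-0.24,0,0,0],[0.5,0,0,-0.24,0,0,0],[0,0,0,-0.24,0,0,0],[0,0,0,-0.24,0,0,0],[0,0,0,-0.24,0,0,0],[0,0,0,-0.24,0,0,0]]}}

```text
time: 10.92
tool_pos: [0.517, 0.0316, 0.1821]
tool_rot: [-0.001, 0.993, -0.115, -0.003]
contact_force: [-0.6, -0.5, -0.6]
gripper_width: 0.297
```

>>> {"op": "carry_out", "data": {"moves": [[0,0,0,0,0,0,0],[0,0,0,0,0,0,0],[0,0,0,0,0,0,0],[0,0,0,0,0,0,0]]}}

```text
time: 11.25
tool_pos: [0.518, 0.0315, 0.1839]
tool_rot: [-0.001, 0.993, -0.115, -0.001]
contact_force: [0.2, 0.3, 0.1]
gripper_width: -0.001
```

```bash
python3 - <<'E'
from h import *
s=manip.state();print(s["tool_pos"],s["tool_rot"],s["contact_force"],s["gripper_width"])
c=manip.camera_info("wrist");im=manip.grab_frame("wrist")[...,::-1].copy()
cv2.imwrite("pics/w5.png",im)
h=cv2.cvtColor(im,cv2.COLOR_BGR2HSV);H,S,V=[h[...,i].astype(int) for i in range(3)]
n,l,st,ce=cv2.connectedComponentsWithStats((((H<6)|(H>174))&(S>150)&(V>80)).astype('uint8'))
for i in range(1,n):
    if st[i][4]>60:print("red",ce[i],st[i],onz(c,[ce[i]],.155)[0])
t=manip.camera_info("top");b=manip.grab_frame("top")
print(rowto([.518,.0317,.165],down(1.34-np.pi)))
E
```

```text
[0.51798978 0.03147719 0.18390628] [-8.22540240e-04  9.93351601e-01 -1.15112869e-01 -9.73665176e-04] [0.15338107 0.25472304 0.10582732] -0.001192228892730205
red [286.1643454  236.50557103] [270 222  33  30 718] [0.5216967  0.03087465 0.155     ]
red [122.85638999 280.51910408] [107 265  32  32 759] [0.51581136 0.13756735 0.155     ]
red [551.98567335 400.29799427] [541 388  19  28 349] [ 0.34388529 -0.13422431  0.155     ]
(array([-0.0003, -0.0004,  0.048 ]), array([-0.003 ,  0.0034,  0.0002]))
```

>>> {"op": "carry_out", "data": {"moves": [[0,0.003,0,0.03,0,0,0],[0,0.003,0,0.05,0,0,0],[0,0.003,0,0.06,0,0,0],[0,0.003,0,0.065,0,0,0],[0,0.003,0,0.065,0,0,0],[0,0.003,0,0.065,0,0,0]]}}

```text
time: 11.85
tool_pos: [0.5192, 0.0313, 0.1581]
tool_rot: [-0.001, 0.993, -0.115, -0.001]
contact_force: [0.3, -0.7, 0.3]
gripper_width: -0.004
```

>>> {"op": "carry_out", "data": {"moves": [[0,0,0,0.0025,0,0,0],[0,0,0,0.005,0,0,0],[0,0,0,0.005,0,0,0]]}}

```text
time: 12.1
tool_pos: [0.5194, 0.0313, 0.1564]
tool_rot: [-0.001, 0.993, -0.115, -0.001]
contact_force: [-0.1, 0.0, -0.3]
gripper_width: -0.005
```

>>> {"op": "carry_out", "data": {"moves": [[0,0,0,0.0025,0,0,0],[0,0,0,0.005,0,0,0],[0,0,0,0.005,0,0,0]]}}

```text
time: 12.35
tool_pos: [0.5195, 0.0313, 0.1545]
tool_rot: [-0.001, 0.993, -0.115, -0.0]
contact_force: [-0.6, -0.2, 0.7]
gripper_width: -0.002
```

>>> {"op": "carry_out", "data": {"moves": [[0,0,0,0.002,0,0,0],[0,0,0,0.0025,0,0,0],[0,0,0,0.0025,0,0,0]]}}

```text
time: 12.6
tool_pos: [0.5198, 0.0312, 0.1542]
tool_rot: [-0.001, 0.993, -0.115, 0.0]
contact_force: [-0.5, 0.7, 5.1]
gripper_width: 0.004
```

>>> {"op": "carry_out", "data": {"moves": [[0,0,0,0.002,0,0,0],[0,0,0,0.0025,0,0,0],[0,0,0,0.0025,0,0,0]]}}

```text
time: 12.85
tool_pos: [0.5201, 0.0312, 0.1539]
tool_rot: [-0.001, 0.993, -0.115, 0.0]
contact_force: [-0.6, 0.2, 6.8]
gripper_width: -0.004
```

>>> {"op": "carry_out", "data": {"moves": [[0,0,0,0.002,0,0,0],[0,0,0,0.0025,0,0,0],[0,0,0,0.0025,0,0,0]]}}

```text
time: 13.1
tool_pos: [0.5203, 0.0312, 0.1536]
tool_rot: [-0.001, 0.993, -0.115, 0.001]
contact_force: [-2.3, 0.4, 10.6]
gripper_width: -0.002
```

>>> {"op": "carry_out", "data": {"moves": [[0,-0.001,0,0.002,0,0,0],[0,-0.001,0,0.0025,0,0,0],[0,-0.001,0,0.0025,0,0,0]]}}

```text
time: 13.35
tool_pos: [0.5202, 0.0312, 0.1529]
tool_rot: [-0.001, 0.993, -0.115, 0.001]
contact_force: [-2.0, 0.1, 10.5]
gripper_width: -0.002
```

>>> {"op": "carry_out", "data": {"moves": [[0,-0.001,0,0.002,0,0,0],[0,-0.001,0,0.0025,0,0,0],[0,-0.001,0,0.0025,0,0,0]]}}

```text
time: 13.6
tool_pos: [0.5201, 0.0313, 0.1521]
tool_rot: [-0.001, 0.993, -0.115, 0.001]
contact_force: [-1.8, -0.7, 10.2]
gripper_width: 0.0
```

Cap is sliding at ~11 N. I keep going.

>>> {"op": "carry_out", "data": {"moves": [[0,0,0,0.002,0,0,0],[0,0,0,0.004,0,0,0],[0,0,0,0.005,0,0,0],[0,0,0,0.005,0,0,0]]}}

```text
time: 13.93
tool_pos: [0.5201, 0.0313, 0.1501]
tool_rot: [-0.001, 0.993, -0.115, 0.001]
contact_force: [-1.6, 0.2, 10.3]
gripper_width: 0.006
```

>>> {"op": "carry_out", "data": {"moves": [[0,0,0,0.0015,0,0,0],[0,0,0,0.0025,0,0,0],[0,0,0,0.0025,0,0,0]]}}

```text
time: 14.18
tool_pos: [0.5201, 0.0313, 0.1491]
tool_rot: [-0.001, 0.993, -0.115, 0.001]
contact_force: [-1.7, -0.6, 10.4]
gripper_width: 0.002
```

>>> {"op": "carry_out", "data": {"moves": [[0,0,0,0.0015,0,0,0],[0,0,0,0.0025,0,0,0],[0,0,0,0.0025,0,0,0]]}}

```text
time: 14.43
tool_pos: [0.5202, 0.0313, 0.149]
tool_rot: [-0.001, 0.993, -0.115, 0.001]
contact_force: [-3.6, 0.1, 13.5]
gripper_width: 0.001
```

>>> {"op": "carry_out", "data": {"moves": [[0,-0.001,0,0.0015,0,0,0],[0,-0.001,0,0.003,0,0,0],[0,-0.001,0,0.003,0,0,0]]}}

```text
time: 14.68
tool_pos: [0.5203, 0.0313, 0.1489]
tool_rot: [-0.001, 0.993, -0.115, 0.002]
contact_force: [-4.3, -0.6, 18.9]
gripper_width: 0.001
```

>>> {"op": "carry_out", "data": {"moves": [[0,-0.001,0,0.0015,0,0,0],[0,-0.001,0,0.003,0,0,0],[0,-0.001,0,0.003,0,0,0]]}}

```text
time: 14.93
tool_pos: [0.5204, 0.0313, 0.1489]
tool_rot: [-0.001, 0.993, -0.115, 0.003]
contact_force: [-5.6, -0.3, 21.9]
gripper_width: -0.002
```

Locked at about 22 N. I rise and see which way to turn the wrist.

>>> {"op": "carry_out", "data": {"moves": [[0,0,0,0,0,0,0],[0,0,0,0,0,0,0],[0,0,0,-0.03,0,0,0],[0,0,0,-0.09,0,0,0],[1,0,0,-0.13,0,0,0],[1,0,0,-0.13,0,0,0],[1,0,0,-0.13,0,0,0],[1,0,0,-0.13,0,0,0]]}}

```text
time: 15.6
tool_pos: [0.517, 0.0316, 0.1932]
tool_rot: [-0.001, 0.993, -0.115, -0.002]
contact_force: [-0.4, 0.1, -0.0]
gripper_width: 0.566
```

```bash
python3 - <<'E'
from h import *
s=manip.state();print(s["tool_pos"],s["joint_pos"],s["contact_force"],s["gripper_width"])
c=manip.camera_info("wrist");im=manip.grab_frame("wrist")[...,::-1].copy();cv2.imwrite("pics/w6.png",im)
h=cv2.cvtColor(im,cv2.COLOR_BGR2HSV);H,S,V=[h[...,i].astype(int) for i in range(3)]
for nm,m,z in(("blue",(H>100)&(H<130)&(S>110),.1),("red",((H<6)|(H>174))&(S>150)&(V>80),.15)):
    n,l,st,ce=cv2.connectedComponentsWithStats(m.astype('uint8'))
    for i in range(1,n):
        if st[i][4]>60 and 220<ce[i][0]<350:print(nm,ce[i].round(1),st[i],onz(c,[ce[i]],z).round(4))
print(rowto([.5178,.0318,.19],down(1.34-np.pi/2)),rowto([.5178,.0318,.19],down(1.34-3*np.pi/2)))
E
```

```text
[0.51695361 0.03160237 0.19323908] [-8.36538803e-02 -1.78046458e-01  1.89740731e+00  1.75949487e-03
  1.42578305e+00  1.71763842e+00] [-0.39273267  0.14295591 -0.02447651] 0.5659174728270371
blue [263.5 206.9] [259 192  10  31 243] [[0.5224 0.0485 0.1   ]]
blue [307.4 206.9] [302 192  11  31 245] [[0.5145 0.0148 0.1   ]]
red [285.8 229.9] [271 214  31  33 808] [[0.5191 0.0315 0.15  ]]
(array([ 0.0026, -0.0011,  0.007 ]), array([-0.0089,  0.0056, -3.1415])) (array([ 0.0026, -0.0011,  0.007 ]), array([0.0056, 0.0089, 3.1417]))
```

View pics/w6.png

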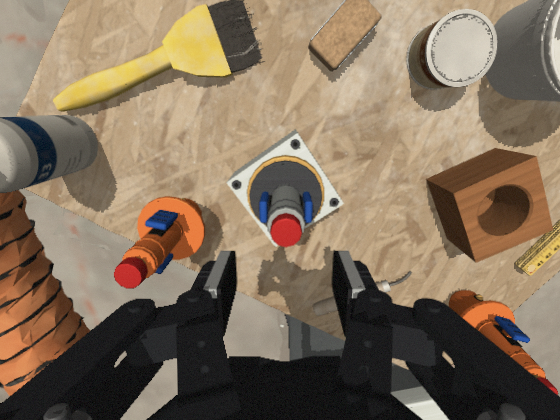

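The wrist view shows the locked gauge seated at (286,230). The trigger spacing is down from 42 to 34.6 mm, about 3.7 mm pushed in each, as wanted. The empty rest is at (490,205) with its well near (503,208). I turn the wrist by -90°.

>>> {"op": "carry_out", "data": {"moves": [[1,0,0,0,0,0,-1],[1,0,0,0,0,0,-1],[1,0,0,0,0,0,-1],[1,0,0,0,0,0,-1],[1,0,0,0,0,0,-1]]}}

```text
time: 16.07
tool_pos: [0.5168, 0.0316, 0.1929]
tool_rot: [-0.001, 0.991, 0.135, -0.002]
contact_force: [0.1, 0.0, 0.2]
gripper_width: 1.001
```

>>> {"op": "carry_out", "data": {"moves": [[1,0,0,0,0,0,-1],[1,0,0,0,0,0,-1],[1,0,0,0,0,0,-1],[1,0,0,0,0,0,-1],[1,0,0,0,0,0,-1]]}}

```text
time: 16.48
tool_pos: [0.5171, 0.0316, 0.1935]
tool_rot: [-0.002, 0.927, 0.375, -0.001]
contact_force: [-0.3, -0.3, -0.3]
gripper_width: 0.999
```

>>> {"op": "carry_out", "data": {"moves": [[1,0,0,0,0,0,-1],[1,0,0,0,0,0,-1],[1,0,0,0,0,0,-1],[1,0,0,0,0,0,-1],[1,0,0,0,0,0,-1],[1,0,0,0,0,0,-1]]}}

```text
time: 16.98
tool_pos: [0.5174, 0.0316, 0.1942]
tool_rot: [-0.001, 0.807, 0.59, -0.0]
contact_force: [-0.1, 0.2, 0.3]
gripper_width: 0.999
```

```bash
python3 - <<'E'
from h import *
print(tool()[2],rowto([.5183,.0316,.101],down(1.34-np.pi/2)))
# well centre from earlier empty-rest frame w6 is unsaved-pose: use fresh frame
c=manip.camera_info("wrist");im=manip.grab_frame("wrist")[...,::-1].copy();cv2.imwrite("pics/w7.png",im)
print("px of rest guess",proj(c,[[.4535,-.166,.06]]))
t=manip.camera_info("top");b=manip.grab_frame("top")[...,::-1].copy();cv2.imwrite("pics/t7.png",b)
h=cv2.cvtColor(b,cv2.COLOR_BGR2HSV);H,S,V=[h[...,i].astype(int) for i in range(3)]
u=proj(t,[[.4525,-.166,.06]])[0];print(u)
x0,y0=int(u[0])-22,int(u[1])-22;print(V[y0:y0+44:3,x0:x0+44:3]);print(S[y0:y0+44:3,x0:x0+44:3])
E
```

```text
[0.51741629 0.03156886 0.19417576] (array([0.0005, 0.0027, 0.2329]), array([-0.0054, -0.0025, -0.1546]))
px of rest guess [[283.35879278 373.71460141]]
[320.39548956 226.80250877]
[[153 157 154 157 155 156 157 158 156 134 104 106 106 107 104]
 [153 154 150 152 145 148 154 155 156 152 111 102  96  98  99]
 [152 148 150 150 148 152 150 157 158 151 149 116 105 100  99]
 [145 147 148 148 136 148 148 146 141 137 137 137 141 104 107]
 [145 145 142 140 135 136 138 135 134 133 134 135 145 143 149]
 [146 137  83 133 132 130 115  81  73  95 132 133 139 147 151]
 [146 140  71 134 133 114  90  91  91  76  83 132 135 148 150]
 [147 144  84 132 134  95  92  92  90  89  66 133 137 149 152]
 [143 144  93 112 138  91  97 115  93  87  67 126 135 146 151]
 [146 143 101  85 134 118 129 128 127 123  72 135 136 141 150]
 [142 143 136  72 135 134 128 134 132 111 123 136 135 136 145]
 [133 143 135  83 131 137 137 134 135 135 137 135 133 133 149]
 [133 142 147 100 120 137 136 135 133 129 119 108 104 150 147]
 [131 142 152 108  90 123 117 108 104 102  98  96  99 148 151]
 [151 150 150 129 101  98  97  96  97 
[... 271 characters left out ...]
1  67]
 [ 67  65  66  95 125 137 139 140 137 136 137 136  70  71  68]
 [ 66  73 123 138 137 139 135 123 115 126 141 140  90  68  66]
 [ 63  75 111 141 138 136 127 129 129 121 123 137 119  62  66]
 [ 59  66  88 139 143 134 133 130 127 132 116 142 132  60  62]
 [ 66  69  77 139 142 135 134 140 132 126 114 138 138  66  66]
 [ 61  73  81 138 141 138 140 141 141 139 120 142 139  89  68]
 [ 70  73  73 113 142 139 143 141 143 138 139 139 142 118  69]
 [ 79  71  74  92 142 141 141 143 140 142 140 142 138 125  68]
 [ 79  74  69  74 140 141 144 142 140 134 120  90  71  59  68]
 [ 86  72  67  73 133 131 109  85  66  70  73  74  72  67  59]
 [ 68  66  66  71  76  75  74  69  66  70  80  75  60  63  62]]
```

```bash
python3 - <<'E'
from h import *
t=manip.camera_info("top");b=cv2.imread("pics/t7.png")
h=cv2.cvtColor(b,cv2.COLOR_BGR2HSV);S,V=h[...,1].astype(int),h[...,2].astype(int)
m=((S>105)).astype('uint8');m[:200]=0;m[250:]=0;m[:,:298]=0;m[:,345:]=0
m=cv2.morphologyEx(m,cv2.MORPH_OPEN,np.ones((3,3)))
q=max(cv2.findContours(m,0,1)[0],key=cv2.contourArea);w=onz(t,q.reshape(-1,2),.06)[:,:2]*1000
print(cv2.minAreaRect(w.astype('f4')))
# dark well region = top-face minus bright
d=((V<112)&(S>105)).astype('uint8');d[:216]=0;d[236:]=0;d[:,:308]=0;d[:,338:]=0
e=np.argwhere(d)[:,::-1];print(len(e),e.min(0),e.max(0),onz(t,[(e.min(0)+e.max(0))/2],.06))
E
```

```text
((450.5148010253906, -166.25209045410156), (79.28395080566406, 83.40709686279297), 12.596441268920898)
196 [308 218] [330 235] [[ 0.45337209 -0.16208146  0.06      ]]
```

>>> {"op": "carry_out", "data": {"moves": [[1,0.001,0.003,0.06,-0.005,-0.002,-0.155],[1,0.001,0.003,0.12,-0.005,-0.002,-0.155],[1,0.001,0.003,0.17,-0.005,-0.002,-0.155],[1,0.001,0.003,0.21,-0.005,-0.002,-0.155],[1,0.001,0.003,0.23,-0.005,-0.002,-0.155],[1,0.001,0.003,0.23,-0.005,-0.002,-0.155],[1,0.001,0.003,0.23,-0.005,-0.002,-0.155]]}}

```text
time: 17.67
tool_pos: [0.519, 0.0318, 0.103]
tool_rot: [0.0, 0.782, 0.623, 0.0]
contact_force: [-0.4, 0.7, -0.4]
gripper_width: 1.001
```

```bash
python3 - <<'E'
from h import *
s=manip.state();print(s["contact_force"],tool()[2],rowto([.5185,.0316,.101],down(1.34-np.pi/2)))
E
```

```text
[-0.3918985   0.70498537 -0.43975851] [0.51898708 0.031754   0.10302087] (array([-0.0006, -0.0011,  0.0051]), array([ 0.0015, -0.0008,  0.011 ]))
```

>>> {"op": "carry_out", "data": {"moves": [[0.8,0,0,0,0,0,0],[0.6,0,0,0,0,0,0],[0.5,0,0,0,0,0,0],[0.4,0,0,0,0,0,0],[0.35,0,0,0,0,0,0],[0.3,0,0,0,0,0,0],[0.25,0,0,0,0,0,0],[0.25,0,0,0,0,0,0]]}}

```text
time: 18.33
tool_pos: [0.5179, 0.0321, 0.1032]
tool_rot: [-0.001, 0.782, 0.624, -0.001]
contact_force: [-6.1, 0.7, 5.5]
gripper_width: 0.287
```

>>> {"op": "carry_out", "data": {"moves": [[0.15,0,0,0,0,0,0],[0.05,0,0,0,0,0,0],[0,0,0,0,0,0,0],[0,0,0,0,0,0,0],[0,0,0,0,0,0,0]]}}

```text
time: 18.75
tool_pos: [0.5179, 0.0321, 0.1032]
tool_rot: [-0.001, 0.782, 0.624, -0.001]
contact_force: [-5.9, 0.7, 4.7]
gripper_width: 0.288
```

Same finger reading as on the triggers, so I look before lifting.

```bash
python3 - <<'E'
from h import *
s=manip.state();a=manip.grab_frame("wrist")[...,::-1][150:420,130:430];b=manip.grab_frame("side")[...,::-1]
u=proj(manip.camera_info("side"),[s["tool_pos"]])[0].astype(int);x0,y0=max(u[0]-40,0),max(u[1]-55,0)
o=np.zeros((440,790,3),'uint8');o[:405,:450]=cv2.resize(a,(450,405));o[:,455:785]=cv2.resize(b[y0:y0+107,x0:x0+80],(330,440),interpolation=2);cv2.imwrite("pics/g8.png",o)
E
```

```text
(no output)
```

View pics/g8.png

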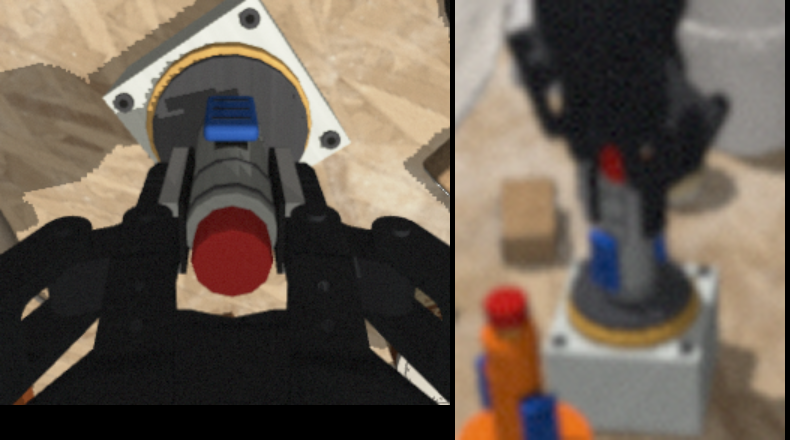

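The pads are on the bare barrel with the triggers clear of them. I lift gently and relieve the small side force.

>>> {"op": "carry_out", "data": {"moves": [[0,0,-0.002,0,0,0,0],[0,0,-0.002,-0.005,0,0,0],[0,0,-0.002,-0.01,0,0,0],[0,0,-0.002,-0.02,0,0,0],[0,0,-0.002,-0.03,0,0,0]]}}

```text
time: 19.27
tool_pos: [0.5173, 0.032, 0.1138]
tool_rot: [-0.0, 0.782, 0.624, -0.0]
contact_force: [-0.1, -0.0, -6.2]
gripper_width: 0.284
```

>>> {"op": "carry_out", "data": {"moves": [[0,0,0,-0.02,0,0,0],[0,0,0,-0.04,0,0,0],[0,0,0,-0.065,0,0,0],[0,0,0,-0.09,0,0,0],[0,0,0,-0.12,0,0,0],[0,0,0,-0.16,0,0,0],[0,0,0,-0.19,0,0,0],[0,0,0,-0.19,0,0,0]]}}

```text
time: 19.93
tool_pos: [0.5204, 0.0317, 0.1956]
tool_rot: [0.003, 0.782, 0.624, 0.003]
contact_force: [1.1, -0.3, -3.2]
gripper_width: 0.284
```

```bash
python3 - <<'E'
from h import *
s=manip.state();print(s["tool_pos"],s["contact_force"],s["gripper_width"],rowto([.4540,-.166,.19],down(1.34-np.pi/2)))
E
```

```text
[0.52036552 0.03168707 0.19559942] [ 1.06054795 -0.32951055 -3.19466127] 0.2844417218949002 (array([-0.5187, -0.0521,  0.0128]), array([ 0.017 , -0.0029,  0.0135]))
```

>>> {"op": "carry_out", "data": {"moves": [[0,-0.07,-0.006,0,0,0,0],[0,-0.16,-0.013,0,0,0,0],[0,-0.26,-0.021,0,0,0,0],[0,-0.36,-0.029,0,0,0,0],[0,-0.45,-0.036,0,0,0,0],[0,-0.518,-0.041,0,0,0,0],[0,-0.518,-0.041,0,0,0,0],[0,-0.518,-0.041,0,0,0,0]]}}

```text
time: 20.6
tool_pos: [0.4554, -0.1676, 0.1905]
tool_rot: [-0.0, 0.783, 0.622, 0.001]
contact_force: [0.0, -0.3, -4.5]
gripper_width: 0.289
```

>>> {"op": "carry_out", "data": {"moves": [[0,0,0,0,0,0,0],[0,0,0,0,0,0,0]]}}

```text
time: 20.77
tool_pos: [0.4561, -0.1656, 0.1905]
tool_rot: [-0.0, 0.781, 0.624, 0.001]
contact_force: [-0.1, 0.9, -4.3]
gripper_width: 0.289
```

```bash
python3 - <<'E'
from h import *
s=manip.state();print(s["tool_pos"],s["contact_force"],s["gripper_width"],rowto([.4540,-.166,.19],down(1.34-np.pi/2)))
c=manip.camera_info("wrist");im=manip.grab_frame("wrist")[...,::-1].copy();b=manip.grab_frame("side")[...,::-1]
u=proj(manip.camera_info("side"),[s["tool_pos"]])[0].astype(int);x0,y0=max(u[0]-55,0),max(u[1]-40,0)
print("px mouth",proj(c,[[.454,-.166,.06]]),x0,y0)
o=np.zeros((420,790,3),'uint8');o[:,:440]=im[:,60:500];o[:,445:765]=cv2.resize(b[y0:y0+157,x0:x0+120],(320,420),interpolation=2);cv2.imwrite("pics/g9.png",o)
E
```

```text
[ 0.45614905 -0.1656005   0.1904947 ] [-0.07609493  0.86781443 -4.25200128] 0.2886268950101381 (array([-0.0022, -0.005 ,  0.0012]), array([ 0.001 , -0.0017,  0.016 ]))
px mouth [[281.33069689 198.42686887]] 257 119
```

View pics/g9.png

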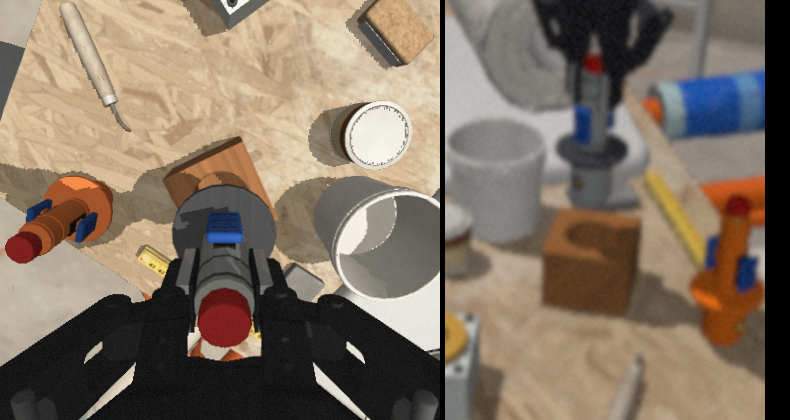

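The gauge hangs upright over the rest, aligned with the well, so I lower it.

>>> {"op": "carry_out", "data": {"moves": [[0,-0.002,-0.005,0.02,0,0,0],[0,-0.002,-0.005,0.05,0,0,0],[0,-0.002,-0.005,0.08,0,0,0],[0,-0.002,-0.005,0.1,0,0,0],[0,-0.002,-0.005,0.115,0,0,0],[0,-0.002,-0.005,0.13,0,0,0],[0,-0.002,-0.005,0.13,0,0,0]]}}

```text
time: 21.45
tool_pos: [0.4531, -0.1663, 0.1368]
tool_rot: [-0.001, 0.782, 0.624, -0.0]
contact_force: [-0.4, 0.5, -4.5]
gripper_width: 0.288
```

>>> {"op": "carry_out", "data": {"moves": [[0,0,0,0.01,0,0,0],[0,0,0,0.02,0,0,0],[0,0,0,0.03,0,0,0],[0,0,0,0.04,0,0,0],[0,0,0,0.05,0,0,0],[0,0,0,0.06,0,0,0],[0,0,0,0.068,0,0,0],[0,0,0,0.068,0,0,0]]}}

```text
time: 22.12
tool_pos: [0.4534, -0.1665, 0.1105]
tool_rot: [-0.001, 0.782, 0.624, 0.0]
contact_force: [0.0, 0.5, -4.2]
gripper_width: 0.292
```

>>> {"op": "carry_out", "data": {"moves": [[0,0,0,0.005,0,0,0],[0,0,0,0.01,0,0,0],[0,0,0,0.014,0,0,0],[0,0,0,0.014,0,0,0]]}}

```text
time: 22.45
tool_pos: [0.4538, -0.1667, 0.1056]
tool_rot: [0.0, 0.782, 0.624, 0.0]
contact_force: [-0.4, 0.0, -4.8]
gripper_width: 0.284
```

>>> {"op": "carry_out", "data": {"moves": [[0,0,0,0.0025,0,0,0],[0,0,0,0.004,0,0,0],[0,0,0,0.004,0,0,0]]}}

```text
time: 22.7
tool_pos: [0.4542, -0.1669, 0.1047]
tool_rot: [0.0, 0.782, 0.624, 0.001]
contact_force: [-0.9, 0.9, -3.4]
gripper_width: 0.288
```

>>> {"op": "carry_out", "data": {"moves": [[0,0,0,0.0025,0,0,0],[0,0,0,0.004,0,0,0],[0,0,0,0.004,0,0,0]]}}

```text
time: 22.95
tool_pos: [0.4546, -0.1671, 0.1038]
tool_rot: [0.001, 0.782, 0.624, 0.001]
contact_force: [-0.7, 1.5, 2.3]
gripper_width: 0.291
```

>>> {"op": "carry_out", "data": {"moves": [[0.3,0,0,0,0,0,0],[0.4,0,0,0,0,0,0],[0.6,0,0,0,0,0,0],[0.8,0,0,0,0,0,0],[1,0,0,0,0,0,0],[1,0,0,0,0,0,0],[1,0,0,0,0,0,0]]}}

```text
time: 23.53
tool_pos: [0.454, -0.1668, 0.1027]
tool_rot: [0.0, 0.782, 0.624, 0.0]
contact_force: [0.3, 1.5, 0.3]
gripper_width: 0.997
```

>>> {"op": "carry_out", "data": {"moves": [[1,0,0,-0.03,0,0,0],[1,0,0,-0.1,0,0,0],[1,0,0,-0.2,0,0,0],[1,0,0,-0.28,0,0,0],[1,0,0,-0.28,0,0,0],[1,0,0,-0.28,0,0,0],[1,0,0,-0.28,0,0,0],[1,0,0,-0.28,0,0,0]]}}

```text
time: 24.2
tool_pos: [0.4531, -0.1664, 0.2134]
tool_rot: [-0.001, 0.782, 0.624, -0.0]
contact_force: [-0.8, -0.2, -0.3]
gripper_width: 1.004
```

```bash
python3 - <<'E'
from h import *
s=manip.state();print(s["tool_pos"],s["contact_force"],s["gripper_width"],s["time"])
c=manip.camera_info("wrist");im=manip.grab_frame("wrist")[...,::-1].copy();b=manip.grab_frame("side")[...,::-1]
h=cv2.cvtColor(im,cv2.COLOR_BGR2HSV);H,S,V=[h[...,i].astype(int) for i in range(3)]
for nm,m,z in(("blue",(H>100)&(H<130)&(S>110),.1),("red",((H<6)|(H>174))&(S>150)&(V>80),.149)):
    n,l,st,ce=cv2.connectedComponentsWithStats(m.astype('uint8'))
    for i in range(1,n):
        if st[i][4]>60 and 220<ce[i][0]<350:print(nm,ce[i].round(1),st[i],onz(c,[ce[i]],z).round(4))
u=proj(manip.camera_info("side"),[[.454,-.166,.09]])[0].astype(int);x0,y0=max(u[0]-60,0),max(u[1]-75,0)
o=np.zeros((420,790,3),'uint8');o[:,:440]=im[:,60:500];o[:,445:765]=cv2.resize(b[y0:y0+157,x0:x0+120],(320,420),interpolation=2);cv2.imwrite("pics/g10.png",o)
E
```

```text
[ 0.4531172  -0.1663873   0.21335847] [-0.82859039 -0.23745408 -0.32806825] 1.0039899446910534 24.2
blue [285.8 180.6] [275 174  23  14 287] [[ 0.4591 -0.1476  0.1   ]]
red [286.2 219.9] [272 205  29  30 620] [[ 0.4554 -0.1644  0.149 ]]
```

View pics/g10.png

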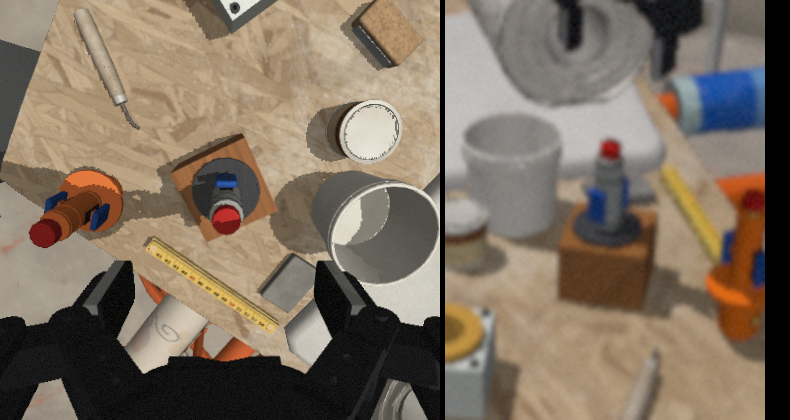

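The gauge stands upright with its flange flat on the wood, centred in the rest, and the gripper is clear above it. Hand in.

```bash
python3 -c "
from plant import manip
print(manip.job_done(),manip.state()['time'])"
```

```text
the job is handed in; nothing more can be done
the job is handed in; nothing more can be done
```

The job is done and handed in at about 24 s of the 72 s. The gauge measured the bush, was locked, and is back upright in the wooden rest. `job_done` gives no verdict, so success is judged from my own checks.

- **Insertion:** the gauge went in with its triggers squeezed. The side force stayed under 2 N on the way down and about 6 N bore on the rim when it was seated. I then let the triggers go.
- **Locking:** the cap started to slide at about 10.5 N. I pressed it to 22 N, with up to about 6 N sideways.
- **Removal:** I lifted it by the bare barrel with the pads clear of the triggers. Closing on the barrel gave about 6 N of side force, which I relieved before lifting.

**Last checks**
- **Position:** the final picture shows the gauge upright, flange flat on the wood. The cap reads within about 2 mm of the rest centre, and the gripper is clear. The bystanders in view looked unmoved, but I did not measure them.
- **Size held:** after locking, trigger spacing had gone from 42 to 34.6 mm, about 3.7 mm in on each side. In the final picture only one trigger was visible, about 17 to 19 mm from the axis. That fits the locked size, but it is a rough check.

**Disagreements**
- The top and wrist cameras differed by about 3 mm in x, so I relied on the wrist view and on feel.
- The finger opening read nearly the same (about 0.29) on the 35 mm triggers and the 26 mm barrel, and I did not find out why. The pictures showed both grips were right.
- I viewed 11 pictures, one over the budget.

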